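# Put the safety glasses in the eyewear sanitiser and start it

### The job

Sanitise the safety glasses: raise the sanitiser's cover all the way to its open stop, then hang the glasses on the two rails inside, lenses down in front of the front rail and both arms lying back across the rails. Lower the cover until it is fully shut and then press the start button. Let the cover meet its stops gently, do not drop the glasses, and leave the little bottle, the book and the can where they are.

Things in the scene. Friction and masses are not known exactly. Their poses are not given: they have to be found in the camera images.
- sanitiser: White open-topped case fixed to the table, 195 (x) x 210 (y) mm, walls 5 mm, rim 86 mm and inner floor 20 mm above the table. Origin: centre of its underside, at table height; x points from its front to its hinge side (away from the robot), z up. A console 120 x 52 mm, 60 mm high, adjoins its right side (-y). Two 4 mm steel rails cross it inside along y, their tops 62 mm above the table.
- front_rail (a point): Point over the middle of the front rail, level with the rail's top (62 mm above the table), 35 mm before the case centre. Between y = -30 and +30 mm the rail dips 18 mm lower, room for fingers that hold the glasses' bridge. Axes as the case's. Inner face of the front wall: 57 mm before it.
- rear_rail (a point): Middle of the rear rail's top, 58 mm behind the front rail, same height, straight. Axes as the case's.
- hinge (a point): Middle of the cover's hinge line, on the rim of the rear wall, 97.5 mm behind the case centre, 86 mm above the table. Axes as the case's; the hinge line is its y.
- cover (a joint): Cover angle, rad: 0 shut on the rim, grows as the front edge swings up and back, 1.66 on the open stop (leaning slightly back). Stiff hinge: the cover (0.35 kg) stays where it is left; 1 to 5 N at the front edge moves it. Cover: flat grey frame 195 x 210 x 14 mm, underside in the plane of the hinge line, bars 32 mm wide round a clear window.
- cover_tab (a point): Grip point on the flat tab in the middle of the cover's front edge; moves with the cover. It lies 219 mm from the hinge line along the cover, 24 mm out from the edge, in the middle of the tab's thickness (7 mm above the underside's plane). Tab: 30 mm wide (y), 12 mm thick, sticks out 38 mm. Axes at angle 0 as the case's, turning with the cover.
- safety_glasses: Dark glasses, arms open, 134 x 146 x 44 mm, 30 g. Origin: footprint centre; x from lenses to arm tips, z up. Lenses: x -67 to -58, y to +-67, z 2 to 41 mm. Bridge: x -62, z 25 to 34 mm, 9 mm thick, 18 wide; grip it across x. Arms: y +-70, 6 mm wide, underside z 23 mm for x -57 to +14, then bending down to x 67, z 0. Centre of mass x -42 mm: it must lie behind the front rail.
- start_top (a point): Centre of the top of the black push button (26 mm across) on the sanitiser's console.
- start (a joint): Travel of the start button, m: 0 released, 0.006 fully pressed (5 N from above); it springs back.
- green_vial: Little green bottle with a black cap, 27 mm across, 75 mm high, a bystander. Origin: centre of its underside.
- field_guide: Paperback book lying flat, 185 x 136 x 14 mm, a bystander. Origin: centre of its underside.
- drink_can: Empty drink can, 66 mm across, 147 mm high, a bystander. Origin: centre of its underside.
Things that resemble listed ones, but are neither listed nor needed, are in the scene too. What is shaped like the safety_glasses but blue or green is not meant.

How it is judged:
By the outcome, as a careful person would: the job done as asked, in the order asked, and still so for the second after the job is handed in, with the robot touching nothing.
It also fails if it takes over 72 s, if anything falls off the work surface, if the arm or the gripper's body presses on something with over 40 N, if the wrist force passes 120 N, or if a joint passes its speed limit or range.

### The arm

A 7-joint arm with a two-finger parallel gripper is mounted at the origin on the work surface; the furniture and walls round the work are solid. World frame = base frame: x ahead of the robot, y to its left, z up, the work surface at z = 0. Lengths are in m, angles in rad, forces in N, time in s.
With the tool pointing down it reaches from about 0.4 to 0.85 m from the base axis. Payload 10.4 kg.
Tool frame: the origin (TCP) lies midway between the tips of the shut fingers; the grasp point (between the pads) lies 19 mm behind it; z points along the fingers, y is the line along which they close (so a half turn about z gives the same grasp; the last joint's range is limited). The gripper opens to 87 mm and grips with 3 to 60 N. Pads are 19 mm wide; open, the fingers measure 117 mm over their backs; the gripper's body (75 mm by 190 mm) begins 51 mm behind the grasp point.
Start: joints at [-1.305, 0.332, -0.065, 1.46, 0.022, 1.35, -0.088], TCP at [0.178, 0.599, 0.223] pointing down, gripper open.
Joint ranges: [-2.6, 2.6], [-0.5, 2.12], [-1.47, 1.34], [0.16, 2.42], [-1.27, 4.41], [0.06, 2.06], [-2.6, 2.6]. Speed limits (rad/s): [2.22, 2.22, 2.79, 2.79, 3.14, 3.14, 3.14].

### API

Orientations are given as a unit quaternion [x, y, z, w].
In Python, from bench import r gives the robot as it stands.
- The arm moves only by the tool arm_command, never from a script. Its arguments are lists of equal length, an entry for each row: "xyz": the shift along the world's x, y, z in m, a list of three; "rot": the turn, a rotation vector about the world's x, y, z in rad, a list of three. In form: {"xyz": [[tx, ty, tz], ...], "rot": [[ax, ay, az], ...]}. A call has 1 to 20 rows; each row is the pose to reach, as a shift and turn from the pose commanded when the call began; what a row does not reach only later rows make up. A row lasts 1/12 s, in which the tool goes at most 41.7 mm and 7.16 degrees, less where a joint would pass 70% of its speed; a pose out of reach is approached as far as the arm can. A call with a gripper value outside its range is refused whole. "grip" is the opening, from 0 (shut) to 1 (fully open), set as the call begins (left out, the last holds). The fingers move at their own pace and stop on an object; "squeeze" is the grip in N (left out, the last holds). Time passes only in rows, so rows that repeat a pose let the fingers close. It gives the time, the measured TCP pose, the force, the opening and the grip force at its end, in the units of the state.
- r.read_state(): the state, without advancing time (a new reading comes with each control period).
- r.camera(name): name is "side" or "top"; returns the picture (420x560x3 uint8, red, green, blue); there is no depth.
- r.camera_model(name): a dict with "fx", "fy", "cx", "cy" (pixels), "T" (4x4, takes a point from camera to world coordinates). Camera axes: x right, y up, looking along -z (the intrinsics and any distortion apply to the point x, -y, -z); pixel columns grow to the right and rows downward; lengths in m; the calibration is good to about 2 mm. A picture is of the moment at which its call begins. camera_model takes no time and is no camera call.
- r.close_job(): hands the job in; it is judged then, once.
Trained networks look in the newest picture that a camera, given by its name, has taken for a name from the list of things; names that differ only in an ending like _2 or _b are one class to them, and where a whole thing is asked for, a point or a joint stands for the part that bears it (a point fixed in the world has none). Each returns a list of dicts, best first, with "conf" (0 to 1); they miss things now and then, are a little off and sometimes report something else, mostly with a low value. They report only what shows in the picture. A call takes as long as a camera call. They do not tell look-alikes from the thing itself.
- r.look_for(label, camera): "at" ([x, y, z] in m, in the coordinates of the camera as it stood for that picture, good to about 4 mm: the middle of the surface that is visible of it).
- r.spot_point(label, camera): "at" ([x, y, z] in m, in the coordinates of the camera as it stood for that picture, good to about 4 mm: a listed point, or the origin of a listed thing).
The state is a dict: "time": time; "joint_positions": joint angles; "joint_vel": joint speeds; "joint_torque": joint torques, N m; "ee_pos": TCP position; "eef_rot": TCP orientation; "ft_force": force on the tool from outside, world axes, zero at the start; "torque": the same for the moment, N m; "width": finger opening in m; "grip_force": force on a finger pad.
Only numpy, scipy, OpenCV 4.12 (cv2) and the standard library are available. Lean on these libraries where they do the work, as an engineer would, in place of code of your own. Each camera call takes 0.05 s, during which the arm holds its last target. There are 200 camera calls.

## Working session

There is one attempt and no reset: what is moved stays moved. The work goes in short steps, Python scripts to look and compute and a tool call to move; the robot and the scene stay as the last step left them, time stands still between calls to the robot, and variables do not carry over. Pictures are saved under pics/ and viewed, at most 10 in all, crops included, and the job is handed in when it is done.

Besides the shell and the picture viewer there is one more tool, called after "Call:" by a JSON object that holds its "op" and its "data". arm_command: Moves the arm, as the interface text tells. Its arguments: {"type":"object","properties":{"xyz":{"type":"array"},"rot":{"type":"array"},"grip":{"type":"number"},"squeeze":{"type":"number"}},"required":["xyz","rot"]}

```bash
mkdir -p pics; ls; cat > h.py <<'E'
from bench import r
import numpy as np, cv2
def w(cam,p):
    T=np.array(r.camera_model(cam)["T"]); return T[:3,:3]@np.array(p)+T[:3,3]
def px(cam,P):
    m=r.camera_model(cam);T=np.array(m["T"]);c=T[:3,:3].T@(np.array(P)-T[:3,3])
    return (m["cx"]+m["fx"]*c[0]/-c[2], m["cy"]+m["fy"]*-c[1]/-c[2])
def snap(cam,n):
    im=r.camera(cam); cv2.imwrite(f"pics/{n}.png",im[:,:,::-1]); return im
E
python3 - <<'E'
from h import *
for c in("top","side"):
    im=snap(c,c+"0")
    for f,ls in((r.spot_point,["sanitiser","front_rail","rear_rail","hinge","cover_tab","safety_glasses","start_top","green_vial","field_guide","drink_can"]),):
        for l in ls:
            for d in f(l,c)[:4]:
                p=w(c,d["at"]); print(c,l,round(d["conf"],2),p.round(3),np.round(px(c,p)))
a=cv2.imread("pics/top0.png");b=cv2.imread("pics/side0.png")
print(r.read_state())
m=r.camera_model("top");print({k:np.round(v,3) for k,v in m.items()})
E
```

```text
pics
top sanitiser 0.77 [ 0.537 -0.155  0.   ] [330. 212.]
top front_rail 0.87 [ 0.5   -0.139  0.06 ] [327. 220.]
top front_rail 0.43 [ 0.458 -0.269  0.085] [364. 231.]
top hinge 0.7 [ 0.631 -0.177  0.088] [338. 183.]
top cover_tab 0.77 [ 0.419 -0.124  0.108] [324. 242.]
top cover_tab 0.39 [ 0.689 -0.379  0.   ] [388. 172.]
top safety_glasses 0.71 [ 0.461 -0.268  0.081] [363. 231.]
top start_top 0.37 [ 0.46  -0.266  0.082] [363. 231.]
top green_vial 0.54 [ 0.708  0.145 -0.003] [251. 167.]
top green_vial 0.29 [ 0.42  -0.124  0.109] [324. 241.]
top field_guide 0.56 [ 0.516 -0.431 -0.001] [403. 218.]
top drink_can 0.71 [ 0.69  -0.376 -0.001] [388. 172.]
top drink_can 0.58 [ 0.461 -0.266  0.083] [363. 230.]
side sanitiser 0.78 [ 0.534 -0.151  0.   ] [278. 206.]
side front_rail 0.82 [ 0.51  -0.14   0.059] [285. 191.]
side rear_rail 0.65 [ 0.557 -0.153  0.061] [271. 189.]
side hinge 0.85 [ 0.635 -0.176  0.086] [247. 180.]
side cover_tab 0.57 [ 0.421 -0.12   0.111] [313. 179.]
side safety_glasses 0.94 [ 0.506  0.282 -0.006] [286. 285.]
side safety_glasses 0.93 [ 0.526  0.5   -0.004] [276. 3
[... 559 characters left out ...]
-6.23040104e+01,  2.44029838e-02, -3.90129554e+01,
       -6.11182954e-02,  3.14861198e-02,  1.15461842e-05]), 'ee_pos': array([0.17801607, 0.59914204, 0.22260871]), 'eef_rot': array([ 1.43912702e-01,  9.89590385e-01,  6.42102053e-05, -7.93363859e-06]), 'ft_force': array([ 0.00633183,  0.65719669, -0.60980324]), 'torque': array([-0.01983496, -0.00494541, -0.00351989]), 'grip_force': 0.0, 'width': 0.08721517548456799}
{'fx': np.float64(512.027), 'fy': np.float64(512.027), 'cx': np.float64(281.396), 'cy': np.float64(214.301), 'T': array([[ 0.005,  0.994, -0.107,  0.322],
       [-1.   ,  0.004, -0.007,  0.013],
       [-0.007,  0.107,  0.994,  1.918],
       [ 0.   ,  0.   ,  0.   ,  1.   ]])}
```

View pics/top0.png

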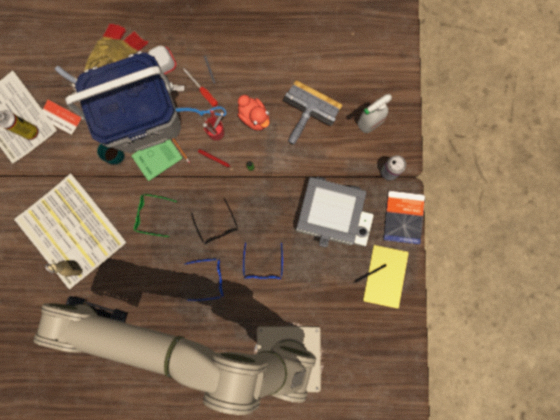

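View pics/side0.png

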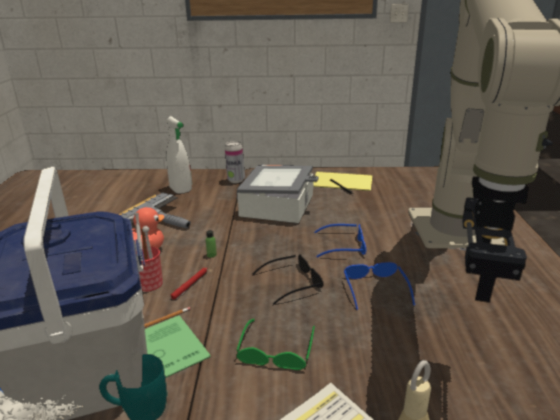

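The dark glasses candidates are black at top (215,222) / side (300,272). The look-alikes are green at top (155,215) / side (275,350), blue at top (205,278) / side (380,275), and blue at top (262,260) / side (345,240). Only the black pair is dark and fits the description. I'll confirm it in an enlarged crop.

```bash
python3 - <<'E'
from h import *
a=cv2.imread("pics/top0.png");b=cv2.imread("pics/side0.png")
R=lambda i,x,y,ww,hh:cv2.resize(i[y:y+hh,x:x+ww],(400,300),interpolation=cv2.INTER_CUBIC)
cv2.imwrite("pics/crop.png",np.vstack([np.hstack([R(a,180,190,80,60),R(b,240,240,100,75)]),np.hstack([R(a,285,170,100,75),R(b,230,155,100,75)])]))
E
```

```text
(no output)
```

View pics/crop.png

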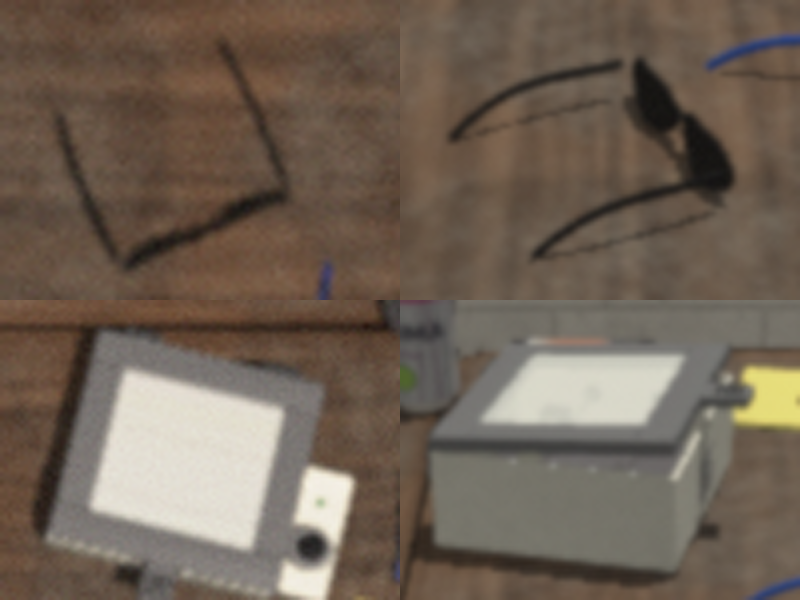

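```bash
cat >> h.py <<'E'
def ray(cam,u,v,z):
    m=r.camera_model(cam);T=np.array(m["T"])
    d=T[:3,:3]@np.array([(u-m["cx"])/m["fx"],-(v-m["cy"])/m["fy"],-1]);o=T[:3,3]
    return o+d*(z-o[2])/d[2]
E
python3 - <<'E'
from h import *
C=lambda x,y,z:ray("top",180+x/5,190+y/5,z)[:2]
# side crop scale 4 at (240,240)
S=lambda x,y,z:ray("side",240+(x-400)/4,240+y/4,z)[:2]
L1,L2=C(125,265,.03),C(285,195,.03);t1,t2=C(57,105,.003),C(222,42,.003)
print("top L",L1,L2,np.hypot(*(L1-L2)),"tips",t1,t2)
l=L2-L1; print("yaw lens",np.arctan2(l[0],-l[1]), "arms",[np.arctan2(*(t-q)[::-1]) for t,q in((t1,L1),(t2,L2))])
print("origin",(L1+L2+t1+t2)/4, "side tips",S(455,135,.003),S(537,256,.003))
D=lambda x,y,z:ray("top",285+x/4,170+(y-300)/4,z)
b1,b2=D(97,330,.1),D(322,384,.1);print("cover back",b1,b2,np.hypot(*(b1-b2)[:2]),np.arctan2((b2-b1)[0],(b1-b2)[1]))
print("button",D(312,547,.075))
for n in range(1):
    r.camera("top");r.camera("side")
    for l in("safety_glasses","start_top","cover_tab","hinge","sanitiser"):
        for c in("top","side"):
            print(l,c,[(round(d["conf"],2),w(c,d["at"]).round(3)) for d in r.spot_point(l,c)[:2]])
E
```

```text
top L [0.41623309 0.30769171] [0.46854646 0.19026796] 0.12854970842864955 tips [0.53790995 0.36571831] [0.58632009 0.24205905]
yaw lens 0.419113152626996 arms [np.float64(0.4449900472214906), np.float64(0.41429840318111694)]
origin [0.5022524  0.27643426] side tips [0.58912095 0.24530059] [0.53360518 0.36972026]
cover back [ 0.64999838 -0.07376548  0.1       ] [ 0.60169313 -0.27530376  0.1       ] 0.2072464183105362 -0.23524496290413577
button [ 0.45709425 -0.26839799  0.075     ]
safety_glasses top []
safety_glasses side [(0.9, array([ 0.53 ,  0.501, -0.006])), (0.81, array([ 0.506,  0.283, -0.006]))]
start_top top [(0.49, array([ 0.462, -0.268,  0.084])), (0.4, array([ 0.693, -0.382,  0.002]))]
start_top side []
cover_tab top [(0.73, array([ 0.42 , -0.125,  0.106]))]
cover_tab side [(0.78, array([ 0.422, -0.121,  0.11 ]))]
hinge top [(0.85, array([ 0.627, -0.175,  0.09 ]))]
hinge side [(0.61, array([ 0.635, -0.177,  0.087]))]
sanitiser top []
sanitiser side [(0.86, array([ 0.536, -0.148, -0.   ]))]
```

The crop confirms it: the black pair is at top (204–237, 198–243), lenses toward the robot, yaw ≈ +0.425, origin ≈ (0.504, 0.280). The cover is slightly ajar, with tab z ≈ 0.109. Case yaw ≈ −0.242. I'll move to the tab first.

Call:
{"op": "arm_command", "data": {"xyz": [[0.27,-0.35,0.03],[0.27,-0.35,0.03],[0.27,-0.35,0.03],[0.27,-0.35,0.03],[0.27,-0.35,0.03],[0.27,-0.35,0.03],[0.27,-0.35,0.03],[0.27,-0.35,0.03],[0.27,-0.35,0.03],[0.27,-0.35,0.03],[0.239,-0.721,0.0],[0.239,-0.721,0.0],[0.239,-0.721,0.0],[0.239,-0.721,0.0],[0.239,-0.721,0.0],[0.239,-0.721,0.0],[0.239,-0.721,0.0],[0.239,-0.721,0.0],[0.239,-0.721,0.0],[0.239,-0.721,0.0]], "rot": [[0,0,0.047],[0,0,0.047],[0,0,0.047],[0,0,0.047],[0,0,0.047],[0,0,0.047],[0,0,0.047],[0,0,0.047],[0,0,0.047],[0,0,0.047],[0,0,0.047],[0,0,0.047],[0,0,0.047],[0,0,0.047],[0,0,0.047],[0,0,0.047],[0,0,0.047],[0,0,0.047],[0,0,0.047],[0,0,0.047]], "grip": 1}}

```text
time: 3.37
ee_pos: [0.4159, -0.1271, 0.2227]
eef_rot: [0.123, 0.992, 0.0, 0.0]
ft_force: [0.3, 0.2, -0.8]
width: 0.0873
grip_force: 0.0
```

Call:
{"op": "arm_command", "data": {"xyz": [[0,0,-0.04],[0,0,-0.08],[0,0,-0.11],[0,0,-0.125],[0,0,-0.134],[0,0,-0.134]], "rot": [[0,0,0],[0,0,0],[0,0,0],[0,0,0],[0,0,0],[0,0,0]]}}

```text
time: 3.87
ee_pos: [0.4161, -0.1218, 0.0874]
eef_rot: [0.121, 0.993, -0.0, -0.001]
ft_force: [-0.5, 0.1, 0.8]
width: 0.087
grip_force: 0.0
```

Call:
{"op": "arm_command", "data": {"xyz": [[0,0,0],[0,0,0],[0,0,0],[0,0,0],[0,0,0],[0,0,0],[0,0,0],[0,0,0]], "rot": [[0,0,0],[0,0,0],[0,0,0],[0,0,0],[0,0,0],[0,0,0],[0,0,0],[0,0,0]], "grip": 0.1, "squeeze": 15}}

```text
time: 4.53
ee_pos: [0.417, -0.1219, 0.0887]
eef_rot: [0.121, 0.993, 0.0, 0.0]
ft_force: [-0.3, 0.3, -0.2]
width: 0.0415
grip_force: 0.0
```

```bash
python3 - <<'E'
from h import *
a=snap("side","s1");a=a[:,:,::-1]
cv2.imwrite("pics/s1c.png",cv2.resize(a[130:250,220:380],(800,600),interpolation=cv2.INTER_CUBIC))
E
```

```text
(no output)
```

View pics/s1c.png

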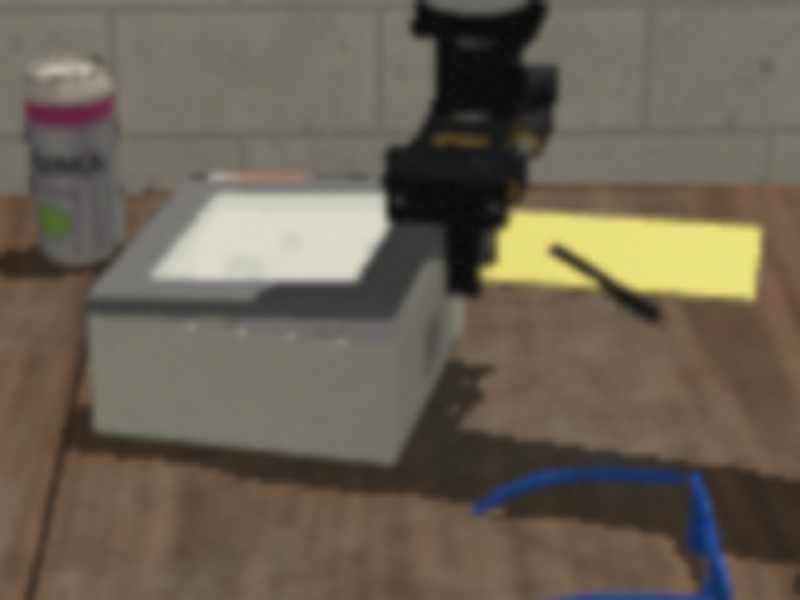

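Call:
{"op": "arm_command", "data": {"xyz": [[0,0,0],[0,0,0],[0,0,0],[0,0,0],[0,0,0]], "rot": [[0,0,0],[0,0,0],[0,0,0],[0,0,0],[0,0,0]]}}

```text
time: 5.0
ee_pos: [0.4171, -0.1215, 0.0886]
eef_rot: [0.12, 0.993, 0.0, -0.0]
ft_force: [0.4, 3.2, 0.1]
width: 0.0297
grip_force: 15.0
```

```bash
cat >> h.py <<'E'
def arc(R,p0,p1,n,base):
    return [[round(float(c),3) for c in (.971*R*(np.cos(base)-np.cos(f)),-.240*R*(np.cos(base)-np.cos(f)),R*(np.sin(f)-np.sin(base)))] for f in np.linspace(p0,p1,n+1)[1:]]
E
python3 -c "
from h import *
print(arc(.2218,.098,.9,14,.098)); print(arc(.2218,.9,1.6,14,.9))"
```

```text
[[0.002, -0.0, 0.013], [0.004, -0.001, 0.025], [0.007, -0.002, 0.037], [0.01, -0.003, 0.05], [0.015, -0.004, 0.061], [0.02, -0.005, 0.073], [0.025, -0.006, 0.084], [0.031, -0.008, 0.095], [0.038, -0.009, 0.106], [0.046, -0.011, 0.116], [0.054, -0.013, 0.126], [0.062, -0.015, 0.135], [0.071, -0.018, 0.144], [0.08, -0.02, 0.152]]
[[0.009, -0.002, 0.007], [0.018, -0.004, 0.013], [0.027, -0.007, 0.019], [0.036, -0.009, 0.024], [0.046, -0.011, 0.029], [0.056, -0.014, 0.033], [0.066, -0.016, 0.037], [0.076, -0.019, 0.04], [0.087, -0.021, 0.043], [0.097, -0.024, 0.045], [0.108, -0.027, 0.046], [0.119, -0.029, 0.048], [0.129, -0.032, 0.048], [0.14, -0.035, 0.048]]
```

Call:
{"op": "arm_command", "data": {"xyz": [[0.002,0,0.013],[0.004,-0.001,0.025],[0.007,-0.002,0.037],[0.01,-0.003,0.05],[0.015,-0.004,0.061],[0.02,-0.005,0.073],[0.025,-0.006,0.084],[0.031,-0.008,0.095],[0.038,-0.009,0.106],[0.046,-0.011,0.116],[0.054,-0.013,0.126],[0.062,-0.015,0.135],[0.071,-0.018,0.144],[0.08,-0.02,0.152],[0.08,-0.02,0.152]], "rot": [[0,0,0],[0,0,0],[0,0,0],[0,0,0],[0,0,0],[0,0,0],[0,0,0],[0,0,0],[0,0,0],[0,0,0],[0,0,0],[0,0,0],[0,0,0],[0,0,0],[0,0,0]]}}

```text
time: 6.25
ee_pos: [0.4981, -0.1421, 0.2411]
eef_rot: [0.121, 0.993, -0.0, 0.0]
ft_force: [0.9, 1.9, 2.0]
width: 0.0299
grip_force: 15.0
```

Call:
{"op": "arm_command", "data": {"xyz": [[0.009,-0.002,0.007],[0.018,-0.004,0.013],[0.027,-0.007,0.019],[0.036,-0.009,0.024],[0.046,-0.011,0.029],[0.056,-0.014,0.033],[0.066,-0.016,0.037],[0.076,-0.019,0.04],[0.087,-0.021,0.043],[0.097,-0.024,0.045],[0.108,-0.027,0.046],[0.119,-0.029,0.048],[0.127,-0.031,0.048],[0.133,-0.033,0.048],[0.138,-0.034,0.048],[0.14,-0.035,0.048]], "rot": [[0,0,0],[0,0,0],[0,0,0],[0,0,0],[0,0,0],[0,0,0],[0,0,0],[0,0,0],[0,0,0],[0,0,0],[0,0,0],[0,0,0],[0,0,0],[0,0,0],[0,0,0],[0,0,0]]}}

```text
time: 7.58
ee_pos: [0.6363, -0.1771, 0.2872]
eef_rot: [0.121, 0.993, -0.0, -0.002]
ft_force: [-3.3, 1.1, -10.4]
width: 0.0295
grip_force: 15.0
```

```bash
python3 - <<'E'
from h import *
a=snap("side","s2")
for c in("side","top"):
    if c=="top": b=snap("top","t2")
    for l in("cover_tab","hinge"): print(c,l,[(round(d["conf"],2),w(c,d["at"]).round(3)) for d in r.spot_point(l,c)[:1]])
cv2.imwrite("pics/s2c.png",np.hstack([cv2.resize(i[y:y+150,x:x+100],(400,600),interpolation=cv2.INTER_CUBIC) for i,x,y in((a,215,80),(b,290,120))])[:,:,::-1])
E
```

```text
side cover_tab [(0.78, array([ 0.644, -0.175,  0.304]))]
side hinge [(0.83, array([ 0.633, -0.176,  0.085]))]
top cover_tab []
top hinge [(0.8, array([ 0.632, -0.177,  0.088]))]
```

View pics/s2c.png

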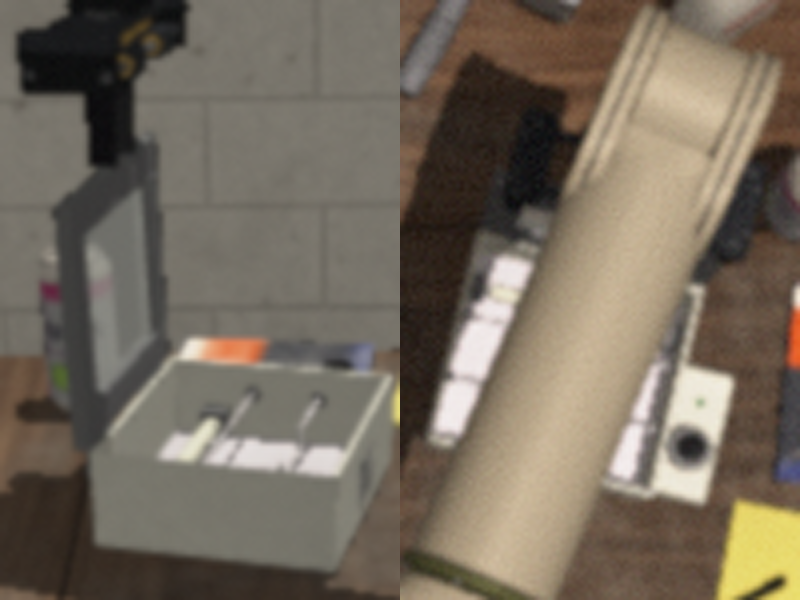

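Call:
{"op": "arm_command", "data": {"xyz": [[0.003,-0.001,-0.001],[0.006,-0.001,-0.002],[0.009,-0.002,-0.002],[0.012,-0.003,-0.002],[0.014,-0.003,-0.002],[0.016,-0.004,-0.003],[0.017,-0.004,-0.003],[0.018,-0.004,-0.003],[0.018,-0.004,-0.003]], "rot": [[0,0,0],[0,0,0],[0,0,0],[0,0,0],[0,0,0],[0,0,0],[0,0,0],[0,0,0],[0,0,0]]}}

```text
time: 8.63
ee_pos: [0.6524, -0.1811, 0.2865]
eef_rot: [0.121, 0.993, 0.001, -0.003]
ft_force: [-20.9, 1.4, -2.3]
width: 0.0297
grip_force: 15.0
```

Call:
{"op": "arm_command", "data": {"xyz": [[0.001,0,0],[0.002,0,0],[0.003,-0.001,0],[0.004,-0.001,0],[0.004,-0.001,0]], "rot": [[0,0,0],[0,0,0],[0,0,0],[0,0,0],[0,0,0]]}}

```text
time: 9.05
ee_pos: [0.6563, -0.1822, 0.2866]
eef_rot: [0.121, 0.993, 0.001, -0.003]
ft_force: [-19.9, 1.4, -2.0]
width: 0.0298
grip_force: 15.0
```

Call:
{"op": "arm_command", "data": {"xyz": [[0,0,0],[0,0,0],[0,0,0],[0,0,0],[0,0,0.02],[0,0,0.05],[0,0,0.07]], "rot": [[0,0,0],[0,0,0],[0,0,0],[0,0,0],[0,0,0],[0,0,0],[0,0,0]], "grip": 0.6}}

```text
time: 9.63
ee_pos: [0.6595, -0.1816, 0.3584]
eef_rot: [0.12, 0.993, -0.0, 0.001]
ft_force: [1.4, -0.1, -0.0]
width: 0.0522
grip_force: 0.0
```

```bash
python3 - <<'E'
from h import *
a=snap("side","s3")
for c in("side",):
    for l in("cover_tab","hinge","front_rail","rear_rail"): print(c,l,[(round(d["conf"],2),w(c,d["at"]).round(3)) for d in r.spot_point(l,c)[:1]])
cv2.imwrite("pics/s3c.png",cv2.resize(a[80:230,215:315],(400,600),interpolation=cv2.INTER_CUBIC)[:,:,::-1])
E
```

```text
side cover_tab [(0.77, array([ 0.658, -0.18 ,  0.301]))]
side hinge [(0.87, array([ 0.633, -0.175,  0.085]))]
side front_rail [(0.9, array([ 0.509, -0.144,  0.057]))]
side rear_rail [(0.89, array([ 0.561, -0.154,  0.061]))]
```

View pics/s3c.png

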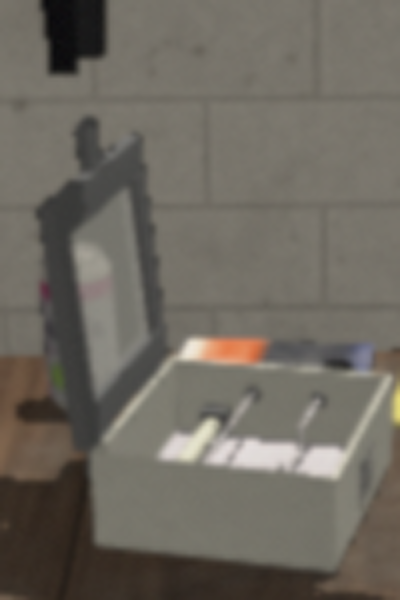

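The cover is fully open: tab at (0.658, −0.180, 0.301), angle ≈ 1.66. Next I'll move over the glasses' bridge.

Call:
{"op": "arm_command", "data": {"xyz": [[-0.213,0.435,0],[-0.213,0.435,0],[-0.213,0.435,0],[-0.213,0.435,0],[-0.213,0.435,0],[-0.213,0.435,0],[-0.213,0.435,0],[-0.213,0.435,0],[-0.213,0.435,-0.1],[-0.213,0.435,-0.15],[-0.213,0.435,-0.2],[-0.213,0.435,-0.25],[-0.213,0.435,-0.25],[-0.213,0.435,-0.25],[-0.213,0.435,-0.25],[-0.213,0.435,-0.25],[-0.213,0.435,-0.25],[-0.213,0.435,-0.25],[-0.213,0.435,-0.25]], "rot": [[0,0,-0.1],[0,0,-0.2],[0,0,-0.3],[0,0,-0.4],[0,0,-0.5],[0,0,-0.6],[0,0,-0.7],[0,0,-0.8],[0,0,-0.904],[0,0,-0.904],[0,0,-0.904],[0,0,-0.904],[0,0,-0.904],[0,0,-0.904],[0,0,-0.904],[0,0,-0.904],[0,0,-0.904],[0,0,-0.904],[0,0,-0.904]], "grip": 0.6}}

```text
time: 11.47
ee_pos: [0.447, 0.2526, 0.1068]
eef_rot: [0.542, 0.84, 0.001, 0.0]
ft_force: [-0.0, -0.8, 0.6]
width: 0.0521
grip_force: 0.0
```

```bash
python3 - <<'E'
from h import *
a=snap("side","s4")
p=np.array(r.read_state()["ee_pos"])
print(p,px("side",p)); print(px("side",[.446,.253,.034]))
print([(round(d["conf"],2),w("side",d["at"]).round(3)) for d in r.spot_point("safety_glasses","side")[:4]])
b=a[190:310,230:390].copy()
cv2.imwrite("pics/s4c.png",cv2.resize(b,(800,600),interpolation=cv2.INTER_CUBIC)[:,:,::-1])
E
```

```text
[0.44733853 0.25274751 0.10720827] (np.float64(310.0053163898595), np.float64(239.47428076346654))
(np.float64(310.1582880545917), np.float64(264.8762604785874))
[(0.88, array([ 0.357,  0.094, -0.   ])), (0.67, array([ 0.527,  0.498, -0.002])), (0.62, array([ 0.506,  0.281, -0.006])), (0.19, array([ 0.558, -0.151,  0.059]))]
```

View pics/s4c.png

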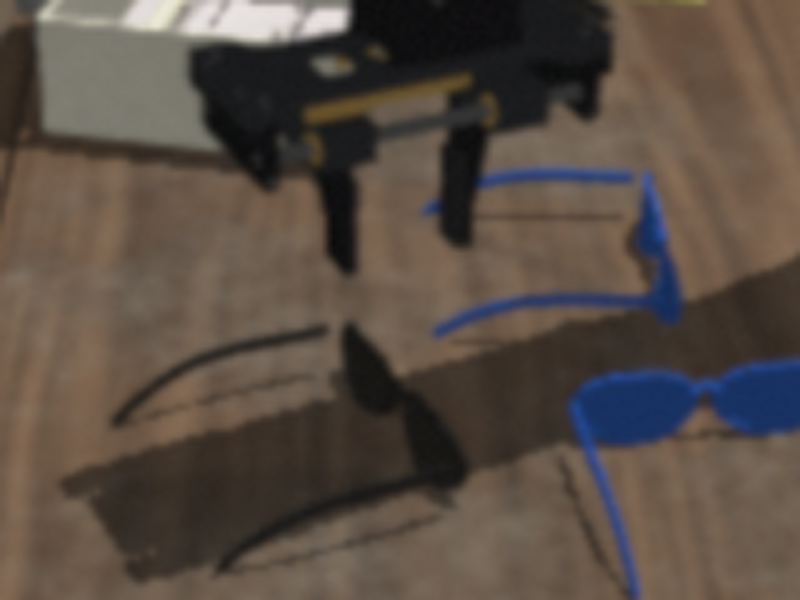

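Call:
{"op": "arm_command", "data": {"xyz": [[0.002,0.004,-0.03],[0.002,0.004,-0.055],[0.002,0.004,-0.075],[0.002,0.004,-0.087],[0.002,0.004,-0.093],[0.002,0.004,-0.093]], "rot": [[0,0,0],[0,0,0],[0,0,0],[0,0,0],[0,0,0],[0,0,0]]}}

```text
time: 12.07
ee_pos: [0.4482, 0.2568, 0.0125]
eef_rot: [0.542, 0.84, -0.0, 0.0]
ft_force: [-0.5, 0.4, -0.6]
width: 0.0524
grip_force: 0.0
```

Call:
{"op": "arm_command", "data": {"xyz": [[0,0,0],[0,0,0],[0,0,0],[0,0,0],[0,0,0],[0,0,0],[0,0,0],[0,0,0],[0,0,0],[0,0,0]], "rot": [[0,0,0],[0,0,0],[0,0,0],[0,0,0],[0,0,0],[0,0,0],[0,0,0],[0,0,0],[0,0,0],[0,0,0]], "grip": 0, "squeeze": 10}}

```text
time: 12.9
ee_pos: [0.448, 0.2572, 0.0126]
eef_rot: [0.542, 0.84, 0.0, -0.0]
ft_force: [-1.0, -1.1, -0.1]
width: 0.0077
grip_force: 10.0
```

Call:
{"op": "arm_command", "data": {"xyz": [[0,0,0.008],[0,0,0.025],[0,0,0.05],[0,0,0.08],[0.003,-0.02,0.11],[0.006,-0.045,0.13],[0.009,-0.075,0.14],[0.012,-0.105,0.14],[0.016,-0.14,0.14],[0.02,-0.175,0.14],[0.024,-0.21,0.14],[0.028,-0.245,0.14],[0.032,-0.28,0.14],[0.035,-0.31,0.14],[0.038,-0.34,0.14],[0.04,-0.365,0.14],[0.042,-0.382,0.14],[0.044,-0.392,0.14],[0.0445,-0.397,0.14],[0.0445,-0.397,0.14]], "rot": [[0,0,0],[0,0,0],[0,0,0],[0,0,0],[0,0,-0.03],[0,0,-0.08],[0,0,-0.13],[0,0,-0.19],[0,0,-0.25],[0,0,-0.31],[0,0,-0.37],[0,0,-0.43],[0,0,-0.49],[0,0,-0.54],[0,0,-0.59],[0,0,-0.63],[0,0,-0.65],[0,0,-0.66],[0,0,-0.667],[0,0,-0.667]]}}

```text
time: 14.57
ee_pos: [0.4924, -0.1403, 0.1527]
eef_rot: [0.788, 0.616, -0.0, 0.0]
ft_force: [0.6, 0.2, -1.1]
width: 0.0073
grip_force: 10.0
```

```bash
python3 - <<'E'
from h import *
a=snap("side","s5");b=snap("top","t5")
for c in ("side","top"):
  for l in("safety_glasses","front_rail","rear_rail"): print(c,l,[(round(d["conf"],2),w(c,d["at"]).round(3)) for d in r.spot_point(l,c)[:4]])
print(r.read_state()["ee_pos"],r.read_state()["width"])
cv2.imwrite("pics/s5c.png",np.hstack([cv2.resize(i[y:y+120,x:x+80],(400,600),interpolation=cv2.INTER_CUBIC) for i,x,y in((a,240,110),(b,290,140))])[:,:,::-1])
E
```

```text
side safety_glasses [(0.92, array([ 0.528,  0.495, -0.001])), (0.52, array([ 0.356,  0.095, -0.002])), (0.48, array([ 0.553, -0.157,  0.133]))]
side front_rail [(0.73, array([ 0.512, -0.139,  0.059]))]
side rear_rail [(0.97, array([ 0.556, -0.152,  0.059]))]
top safety_glasses [(0.23, array([ 0.516, -0.431, -0.002]))]
top front_rail [(0.89, array([ 0.501, -0.141,  0.058]))]
top rear_rail [(0.93, array([ 0.553, -0.158,  0.06 ]))]
[ 0.49258352 -0.13919173  0.15261122] 0.00745225737742188
```

View pics/s5c.png

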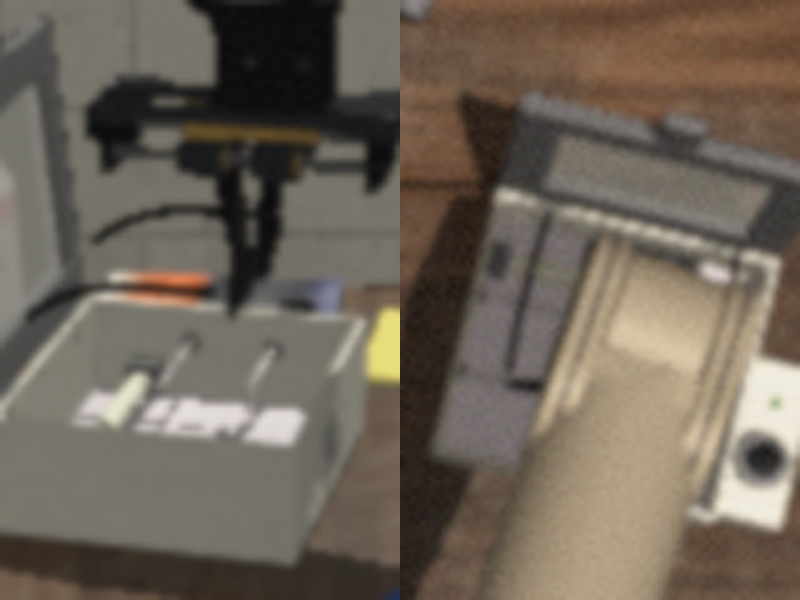

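Call:
{"op": "arm_command", "data": {"xyz": [[0,0,-0.015],[0,0,-0.035],[0,0,-0.055],[0,0,-0.07],[0,0,-0.08],[0,0,-0.087],[0,0,-0.092],[0,0,-0.096],[0,0,-0.098],[0,0,-0.1],[0,0,-0.101],[0,0,-0.101]], "rot": [[0,0,0],[0,0,0],[0,0,0],[0,0,0],[0,0,0],[0,0,0],[0,0,0],[0,0,0],[0,0,0],[0,0,0],[0,0,0],[0,0,0]]}}

```text
time: 15.97
ee_pos: [0.4928, -0.1399, 0.0518]
eef_rot: [0.787, 0.617, 0.0, 0.0]
ft_force: [1.0, -0.0, 1.3]
width: 0.008
grip_force: 10.0
```

```bash
python3 - <<'E'
from h import *
a=snap("side","s6");b=snap("top","t6")
for c in ("side","top"):
  print(c,[(round(d["conf"],2),w(c,d["at"]).round(3)) for d in r.spot_point("safety_glasses",c)[:4]])
s=r.read_state();print(s["ee_pos"],s["width"],s["ft_force"])
cv2.imwrite("pics/s6c.png",np.hstack([cv2.resize(i[y:y+90,x:x+60],(400,600),interpolation=cv2.INTER_CUBIC) for i,x,y in((a,250,140),(b,290,160))])[:,:,::-1])
E
```

```text
side [(0.74, array([ 0.358,  0.094, -0.002])), (0.58, array([ 0.526,  0.497, -0.006])), (0.42, array([ 0.554, -0.155,  0.036]))]
top [(0.32, array([ 0.556, -0.157,  0.064]))]
[ 0.49277289 -0.13986137  0.05187959] 0.0074838505161398455 [ 0.80997974 -0.3460198   1.07440661]
```

View pics/s6c.png

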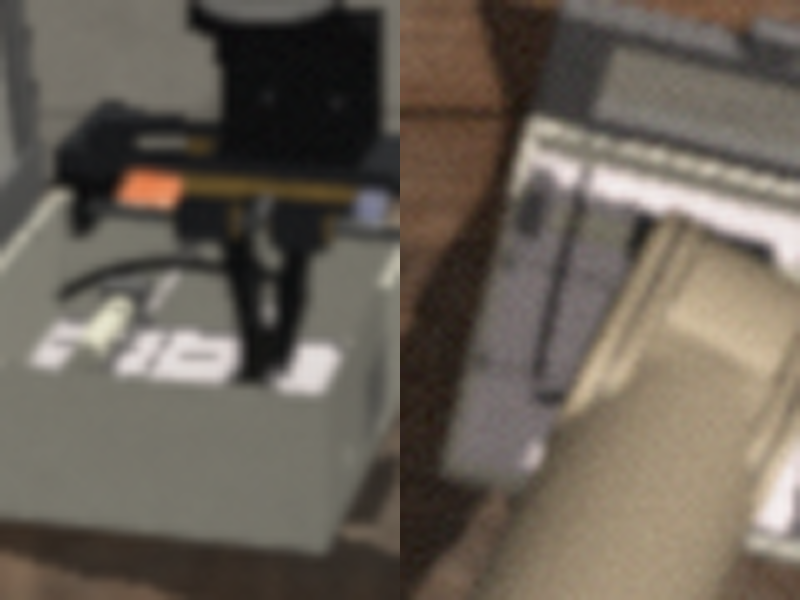

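The far arm lies level across the rails, at crop (60–250, 260–295), and the tip is inside the rear wall. I'll lower it the last millimetre and release gently.

Call:
{"op": "arm_command", "data": {"xyz": [[0,0,-0.001],[0,0,-0.001],[0,0,-0.001]], "rot": [[0,0,0],[0,0,0],[0,0,0]], "squeeze": 3}}

```text
time: 16.42
ee_pos: [0.4926, -0.1399, 0.0507]
eef_rot: [0.787, 0.617, 0.0, 0.0]
ft_force: [-0.3, -0.1, 1.2]
width: 0.0086
grip_force: 3.0
```

Call:
{"op": "arm_command", "data": {"xyz": [[0,0,0],[0,0,0],[0,0,0],[0,0,0],[0,0,0],[0,0,0]], "rot": [[0,0,0],[0,0,0],[0,0,0],[0,0,0],[0,0,0],[0,0,0]], "grip": 0.35}}

```text
time: 16.92
ee_pos: [0.4924, -0.1399, 0.0505]
eef_rot: [0.787, 0.617, -0.0, -0.0]
ft_force: [-0.3, 1.3, 0.3]
width: 0.0298
grip_force: 0.0
```

Call:
{"op": "arm_command", "data": {"xyz": [[0,0,0.005],[0,0,0.015],[0,0,0.03],[0,0,0.06],[0,0,0.1],[0,0,0.14],[0,0,0.18],[0,0,0.22],[-0.02,0.04,0.25],[-0.04,0.08,0.28],[-0.06,0.12,0.3],[-0.06,0.16,0.305],[-0.06,0.19,0.305],[-0.06,0.2,0.305]], "rot": [[0,0,0],[0,0,0],[0,0,0],[0,0,0],[0,0,0],[0,0,0],[0,0,0],[0,0,0],[0,0,0],[0,0,0],[0,0,0],[0,0,0],[0,0,0],[0,0,0]]}}

```text
time: 18.08
ee_pos: [0.4315, 0.0637, 0.3577]
eef_rot: [0.786, 0.618, 0.002, -0.0]
ft_force: [1.2, -0.1, -0.5]
width: 0.0309
grip_force: 0.0
```

```bash
python3 - <<'E'
from h import *
a=snap("side","s7");b=snap("top","t7")
for c in ("side","top"):
  for l in("safety_glasses","front_rail","cover_tab"): print(c,l,[(round(d["conf"],2),w(c,d["at"]).round(3)) for d in r.spot_point(l,c)[:4]])
s=r.read_state();print(s["time"],s["ee_pos"])
cv2.imwrite("pics/s7c.png",np.hstack([cv2.resize(i[y:y+90,x:x+60],(400,600),interpolation=cv2.INTER_CUBIC) for i,x,y in((a,250,140),(b,302,160))])[:,:,::-1])
E
```

```text
side safety_glasses [(0.86, array([ 0.528,  0.5  , -0.005])), (0.71, array([ 0.359,  0.098, -0.003])), (0.54, array([ 0.511, -0.14 ,  0.059])), (0.5, array([ 0.556, -0.155,  0.036]))]
side front_rail [(0.81, array([ 0.508, -0.139,  0.061]))]
side cover_tab [(0.74, array([ 0.66 , -0.18 ,  0.305]))]
top safety_glasses []
top front_rail [(0.94, array([ 0.5  , -0.14 ,  0.059])), (0.67, array([ 0.552, -0.159,  0.065])), (0.66, array([ 0.532, -0.154,  0.   ])), (0.23, array([ 0.459, -0.264,  0.083]))]
top cover_tab [(0.89, array([ 0.656, -0.183,  0.299]))]
18.4833 [0.43263531 0.05876966 0.35575176]
```

View pics/s7c.png

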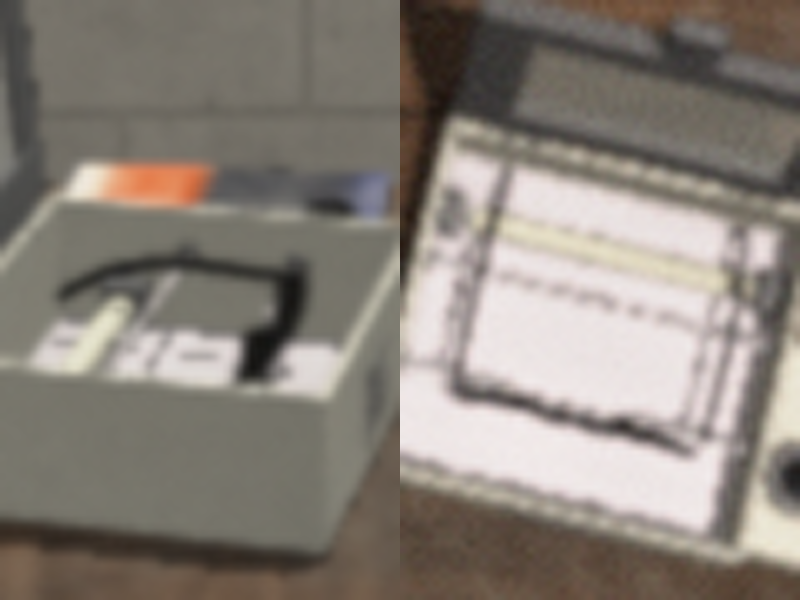

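```bash
python3 - <<'E'
from h import *
u=np.array([.971,-.24,0]);v=np.array([.24,.971,0]);C=np.array([.536,-.1525,0])
k=lambda P:np.round((np.array(px("top",P))-[302,160])*20/3+[400,0])
for n,a,z in(("front",-.035,.062),("frontdip",-.035,.044),("rear",.023,.062),("lens",-.047,.07),("lensbot",-.047,.045)):
    for b in(-.1,-.067,-.02,.02,.067,.1): print(n,b,k(C+a*u+b*v+[0,0,z]))
E
```

```text
front -0.1 [753. 442.]
front -0.067 [694. 427.]
front -0.02 [610. 406.]
front 0.02 [539. 388.]
front 0.067 [455. 367.]
front 0.1 [396. 353.]
frontdip -0.1 [748. 444.]
frontdip -0.067 [690. 430.]
frontdip -0.02 [607. 409.]
frontdip 0.02 [536. 391.]
frontdip 0.067 [453. 371.]
frontdip 0.1 [395. 356.]
rear -0.1 [777. 339.]
rear -0.067 [718. 324.]
rear -0.02 [635. 304.]
rear 0.02 [564. 286.]
rear 0.067 [480. 265.]
rear 0.1 [422. 251.]
lens -0.1 [750. 462.]
lens -0.067 [690. 447.]
lens -0.02 [606. 426.]
lens 0.02 [534. 408.]
lens 0.067 [450. 387.]
lens 0.1 [391. 372.]
lensbot -0.1 [743. 465.]
lensbot -0.067 [685. 451.]
lensbot -0.02 [602. 430.]
lensbot 0.02 [531. 412.]
lensbot 0.067 [448. 391.]
lensbot 0.1 [390. 377.]
```

The glasses hang correctly: lens line at crop (455–690, 390–447), just in front of the front rail, and the rear rail crosses under both arms at (480,265)–(700,320). Now I'll regrip the tab to close the cover.

Call:
{"op": "arm_command", "data": {"xyz": [[0.01,-0.01,0],[0.03,-0.03,0],[0.05,-0.055,0],[0.07,-0.075,0],[0.09,-0.095,0],[0.11,-0.115,0],[0.13,-0.14,0],[0.15,-0.16,0],[0.17,-0.18,0],[0.185,-0.2,0],[0.2,-0.215,0],[0.215,-0.23,0],[0.224,-0.24,0],[0.2265,-0.242,0],[0.2265,-0.242,0],[0.2265,-0.242,-0.02],[0.2265,-0.242,-0.045],[0.2265,-0.242,-0.062],[0.2265,-0.242,-0.069],[0.2265,-0.242,-0.069]], "rot": [[0,0,0.11],[0,0,0.22],[0,0,0.34],[0,0,0.45],[0,0,0.57],[0,0,0.68],[0,0,0.8],[0,0,0.91],[0,0,1.03],[0,0,1.14],[0,0,1.25],[0,0,1.37],[0,0,1.48],[0,0,1.571],[0,0,1.571],[0,0,1.571],[0,0,1.571],[0,0,1.571],[0,0,1.571],[0,0,1.571]], "grip": 0.7}}

```text
time: 20.15
ee_pos: [0.6582, -0.1821, 0.2851]
eef_rot: [0.121, 0.993, 0.0, -0.001]
ft_force: [-0.4, 0.9, 0.9]
width: 0.0606
grip_force: 0.0
```

Call:
{"op": "arm_command", "data": {"xyz": [[0,0,0],[0,0,0],[0,0,0],[0,0,0],[0,0,0],[0,0,0],[0,0,0],[0,0,0],[0,0,0]], "rot": [[0,0,0],[0,0,0],[0,0,0],[0,0,0],[0,0,0],[0,0,0],[0,0,0],[0,0,0],[0,0,0]], "grip": 0.1, "squeeze": 15}}

```text
time: 20.9
ee_pos: [0.6589, -0.1828, 0.287]
eef_rot: [0.121, 0.993, -0.0, 0.0]
ft_force: [-0.4, -4.0, 2.8]
width: 0.0299
grip_force: 15.0
```

```bash
python3 -c "
from h import *
print(arc(.2218,1.692,.85,15,1.692)); print(arc(.2218,.85,.1,14,.85))"
```

```text
[[-0.012, 0.003, 0.001], [-0.024, 0.006, 0.002], [-0.036, 0.009, 0.001], [-0.048, 0.012, 0.0], [-0.06, 0.015, -0.001], [-0.072, 0.018, -0.004], [-0.084, 0.021, -0.007], [-0.095, 0.024, -0.01], [-0.107, 0.026, -0.015], [-0.118, 0.029, -0.02], [-0.129, 0.032, -0.025], [-0.139, 0.034, -0.031], [-0.149, 0.037, -0.038], [-0.159, 0.039, -0.046], [-0.168, 0.042, -0.054]]
[[-0.008, 0.002, -0.008], [-0.016, 0.004, -0.017], [-0.024, 0.006, -0.026], [-0.031, 0.008, -0.035], [-0.038, 0.009, -0.045], [-0.044, 0.011, -0.055], [-0.049, 0.012, -0.065], [-0.054, 0.013, -0.076], [-0.059, 0.015, -0.087], [-0.063, 0.015, -0.098], [-0.066, 0.016, -0.109], [-0.069, 0.017, -0.121], [-0.071, 0.017, -0.133], [-0.072, 0.018, -0.144]]
```

Call:
{"op": "arm_command", "data": {"xyz": [[-0.006,0.001,0],[-0.014,0.003,0.001],[-0.024,0.006,0.001],[-0.036,0.009,0.001],[-0.048,0.012,0],[-0.06,0.015,-0.001],[-0.072,0.018,-0.004],[-0.084,0.021,-0.007],[-0.095,0.024,-0.01],[-0.107,0.026,-0.015],[-0.118,0.029,-0.02],[-0.129,0.032,-0.025],[-0.139,0.034,-0.031],[-0.149,0.037,-0.038],[-0.159,0.039,-0.046],[-0.168,0.042,-0.054]], "rot": [[0,0,0],[0,0,0],[0,0,0],[0,0,0],[0,0,0],[0,0,0],[0,0,0],[0,0,0],[0,0,0],[0,0,0],[0,0,0],[0,0,0],[0,0,0],[0,0,0],[0,0,0],[0,0,0]]}}

```text
time: 22.23
ee_pos: [0.4908, -0.1401, 0.2327]
eef_rot: [0.121, 0.993, 0.0, 0.001]
ft_force: [0.9, -6.8, 1.9]
width: 0.0297
grip_force: 15.0
```

Call:
{"op": "arm_command", "data": {"xyz": [[-0.008,0.002,-0.008],[-0.016,0.004,-0.017],[-0.024,0.006,-0.026],[-0.031,0.008,-0.035],[-0.038,0.009,-0.045],[-0.044,0.011,-0.055],[-0.049,0.012,-0.065],[-0.054,0.013,-0.076],[-0.059,0.015,-0.087],[-0.063,0.015,-0.098],[-0.066,0.016,-0.109],[-0.069,0.017,-0.119],[-0.07,0.017,-0.126],[-0.071,0.017,-0.132],[-0.071,0.017,-0.136],[-0.072,0.018,-0.138],[-0.072,0.018,-0.14]], "rot": [[0,0,0],[0,0,0],[0,0,0],[0,0,0],[0,0,0],[0,0,0],[0,0,0],[0,0,0],[0,0,0],[0,0,0],[0,0,0],[0,0,0],[0,0,0],[0,0,0],[0,0,0],[0,0,0],[0,0,0]]}}

```text
time: 23.65
ee_pos: [0.4199, -0.1222, 0.0929]
eef_rot: [0.121, 0.993, -0.0, 0.001]
ft_force: [4.2, -2.4, 0.7]
width: 0.0294
grip_force: 15.0
```

Call:
{"op": "arm_command", "data": {"xyz": [[0,0,-0.002],[0,0,-0.004],[0,0,-0.006],[0,0,-0.008],[0,0,-0.01],[0,0,-0.0115],[0,0,-0.013],[0,0,-0.014],[0,0,-0.015],[0,0,-0.015]], "rot": [[0,0,0],[0,0,0],[0,0,0],[0,0,0],[0,0,0],[0,0,0],[0,0,0],[0,0,0],[0,0,0],[0,0,0]]}}

```text
time: 24.48
ee_pos: [0.4191, -0.1219, 0.0781]
eef_rot: [0.121, 0.993, 0.0, -0.0]
ft_force: [-2.4, -0.7, 13.6]
width: 0.0297
grip_force: 15.0
```

Call:
{"op": "arm_command", "data": {"xyz": [[0,0,-0.001],[0,0,-0.002],[0,0,-0.003],[0,0,-0.003]], "rot": [[0,0,0],[0,0,0],[0,0,0],[0,0,0]]}}

```text
time: 24.82
ee_pos: [0.4196, -0.122, 0.0754]
eef_rot: [0.121, 0.993, 0.0, 0.0]
ft_force: [0.1, -1.6, 15.1]
width: 0.0296
grip_force: 15.0
```

Call:
{"op": "arm_command", "data": {"xyz": [[0,0,0],[0,0,0],[0,0,0],[0,0,0],[0,0,0.02],[0,0,0.06],[0,0,0.1],[-0.03,0.03,0.11],[-0.03,0.07,0.11],[-0.03,0.11,0.11],[-0.03,0.15,0.11],[-0.03,0.19,0.11],[-0.03,0.23,0.11],[-0.03,0.25,0.11],[-0.03,0.25,0.11]], "rot": [[0,0,0],[0,0,0],[0,0,0],[0,0,0],[0,0,0],[0,0,0],[0,0,0],[0,0,0],[0,0,0],[0,0,0],[0,0,0],[0,0,0],[0,0,0],[0,0,0],[0,0,0]], "grip": 0.6}}

```text
time: 26.07
ee_pos: [0.3879, 0.1324, 0.1841]
eef_rot: [0.117, 0.993, -0.0, -0.0]
ft_force: [1.2, 0.0, 0.1]
width: 0.0519
grip_force: 0.0
```

```bash
python3 - <<'E'
from h import *
b=snap("top","t8");a=snap("side","s8")
for c in ("side","top"):
  for l in("cover_tab","hinge","start_top"): print(c,l,[(round(d["conf"],2),w(c,d["at"]).round(3)) for d in r.spot_point(l,c)[:2]])
  print(c,[(round(d["conf"],2),w(c,d["at"]).round(3)) for d in r.look_for("start_top",c)[:2]])
# button: dark blob centroid near (363,232)
g=cv2.cvtColor(b,cv2.COLOR_RGB2GRAY)[222:242,352:372];m=cv2.moments((g<70).astype(np.uint8),True)
u,v=352+m["m10"]/m["m00"],222+m["m01"]/m["m00"];print(u,v,m["m00"],ray("top",u,v,.07),ray("top",u,v,.08))
print(r.read_state()["ee_pos"],r.read_state()["time"])
# side view cover front/rim gap vs shut: expected tab pixel shut
print(px("side",[.4185,-.1235,.093]),px("side",[.42,-.123,.108]))
E
```

```text
side cover_tab [(0.87, array([ 0.42 , -0.12 ,  0.093]))]
side hinge []
side start_top []
side []
top cover_tab [(0.75, array([ 0.419, -0.124,  0.093]))]
top hinge [(0.9, array([ 0.632, -0.177,  0.088]))]
top start_top [(0.37, array([ 0.458, -0.267,  0.081]))]
top []
362.3 231.26666666666668 30.0 [ 0.45920102 -0.26665561  0.07      ] [ 0.45845644 -0.26514232  0.08      ]
[0.38903569 0.1276853  0.18462939] 26.5667
(np.float64(314.1497090993868), np.float64(183.5054568738947)) (np.float64(313.7609017309524), np.float64(179.17534181331388))
```

The cover is shut (tab z 0.093 in both views). Now for the button.

Call:
{"op": "arm_command", "data": {"xyz": [[0.0,-0.03,0],[0.01,-0.07,0],[0.015,-0.11,0],[0.02,-0.15,0],[0.03,-0.19,0],[0.04,-0.23,0],[0.045,-0.27,0],[0.055,-0.31,0],[0.065,-0.35,0],[0.0695,-0.38,0],[0.0695,-0.396,0],[0.0695,-0.396,-0.03],[0.0695,-0.396,-0.06],[0.0695,-0.396,-0.08],[0.0695,-0.396,-0.088],[0.0695,-0.396,-0.09]], "rot": [[0,0,0],[0,0,0],[0,0,0],[0,0,0],[0,0,0],[0,0,0],[0,0,0],[0,0,0],[0,0,0],[0,0,0],[0,0,0],[0,0,0],[0,0,0],[0,0,0],[0,0,0],[0,0,0]], "grip": 0}}

```text
time: 27.9
ee_pos: [0.4576, -0.2677, 0.0934]
eef_rot: [0.121, 0.993, 0.0, -0.001]
ft_force: [-0.5, -0.1, -0.1]
width: 0.0007
grip_force: 0.0
```

Call:
{"op": "arm_command", "data": {"xyz": [[0,0,-0.003],[0,0,-0.006],[0,0,-0.009],[0,0,-0.011],[0,0,-0.012],[0,0,-0.012]], "rot": [[0,0,0],[0,0,0],[0,0,0],[0,0,0],[0,0,0],[0,0,0]]}}

```text
time: 28.4
ee_pos: [0.4586, -0.2678, 0.0827]
eef_rot: [0.121, 0.993, 0.0, 0.0]
ft_force: [-0.1, -0.3, 0.5]
width: 0.0006
grip_force: 0.0
```

Call:
{"op": "arm_command", "data": {"xyz": [[0,0,-0.001],[0,0,-0.002],[0,0,-0.003],[0,0,-0.004],[0,0,-0.005],[0,0,-0.005]], "rot": [[0,0,0],[0,0,0],[0,0,0],[0,0,0],[0,0,0],[0,0,0]]}}

```text
time: 28.9
ee_pos: [0.4587, -0.2679, 0.0776]
eef_rot: [0.121, 0.993, 0.0, 0.0]
ft_force: [-0.7, 2.5, 3.8]
width: 0.0005
grip_force: 2.1
```

Call:
{"op": "arm_command", "data": {"xyz": [[0,0,-0.001],[0,0,-0.002],[0,0,-0.003],[0,0,-0.004],[0,0,-0.004]], "rot": [[0,0,0],[0,0,0],[0,0,0],[0,0,0],[0,0,0]]}}

```text
time: 29.32
ee_pos: [0.4589, -0.2681, 0.0759]
eef_rot: [0.121, 0.993, 0.001, 0.0]
ft_force: [-12.1, 8.2, 37.3]
width: 0.0002
grip_force: 18.8
```

Call:
{"op": "arm_command", "data": {"xyz": [[0,0,0.003],[0,0,0.01],[0,0,0.03],[0,0,0.06],[0,0,0.1],[0,0,0.13],[0,0,0.13]], "rot": [[0,0,0],[0,0,0],[0,0,0],[0,0,0],[0,0,0],[0,0,0],[0,0,0]]}}

```text
time: 29.9
ee_pos: [0.4604, -0.2696, 0.2089]
eef_rot: [0.121, 0.993, -0.001, 0.004]
ft_force: [1.3, -0.8, 0.3]
width: 0.0005
grip_force: 0.0
```

```bash
python3 - <<'E'
from h import *
for c in ("side","top"):
  b=r.camera(c)
  for l in("cover_tab","green_vial","drink_can","field_guide"): print(c,l,[(round(d["conf"],2),w(c,d["at"]).round(3)) for d in r.spot_point(l,c)[:2]])
s=r.read_state();print(s["time"],s["ee_pos"],s["ft_force"])
E
```

```text
side cover_tab [(0.74, array([ 0.522, -0.431, -0.   ])), (0.66, array([ 0.42 , -0.121,  0.093]))]
side green_vial [(0.66, array([ 0.707,  0.152, -0.001]))]
side drink_can [(0.65, array([ 0.697, -0.379, -0.002]))]
side field_guide [(0.46, array([ 0.518, -0.432, -0.   ]))]
top cover_tab [(0.94, array([ 0.417, -0.121,  0.09 ]))]
top green_vial [(0.58, array([ 0.707,  0.146, -0.002]))]
top drink_can [(0.81, array([ 0.694, -0.382,  0.003]))]
top field_guide [(0.92, array([ 0.512, -0.432, -0.003]))]
30.4 [ 0.45817978 -0.26783728  0.2030241 ] [0.87675558 0.15309845 0.20601168]
```

The cover is shut, the bystanders haven't moved and the arm is clear, so I'm handing the job in.

```bash
python3 -c "
from h import *
print(r.close_job())"
```

```text
the job is handed in; nothing more can be done
None
```

I handed the job in at about 30 s of the 72 s allowed: the black glasses are hung on both rails, the cover is shut, the start button was pressed about 6 mm to its bottom, and the bottle, book and can measured unmoved.

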